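Unstack the amber grading sieves into their own pans

ROBOT

A 7-joint arm with a two-finger parallel gripper is mounted at the origin on a cart in front of the work surface, level with it; the furniture and walls round the work are solid. World frame = base frame: x ahead of the robot, y to its left, z up, the work surface at z = 0. Lengths are in m, angles in rad, forces in N, time in s.
With the tool pointing down it reaches from about 0.425 to 0.925 m from the base axis. Payload 6.8 kg.
Tool frame: the origin (TCP) lies on the front face of the gripper's body, between the roots of the fingers; the fingertips stand 73 mm ahead of it and the grasp point (between the pads) lies 54 mm ahead of it (env.nose_length is the distance from the TCP to the fingertips, in m); z points along the fingers, y is the direction in which the jaws open and shut (so a half turn about z gives the same grasp; the last joint's range is limited). The gripper opens to 85 mm and grips with 20 to 120 N. Pads are 22 mm wide; open, the fingers measure 114 mm over their backs; the gripper's body (76 mm by 85 mm) begins 54 mm behind the grasp point. The pads swing forward as they close: fully open they stand 13 mm farther back than shut.
Start: joints at [1.23, 0.477, 0.022, 1.555, -0.011, 1.109, -0.083], TCP at [0.156, -0.657, 0.304] pointing down, gripper open.
Joint ranges: [-2.96, 2.96], [-0.34, 2.1], [-1.41, 1.46], [0.24, 2.44], [-1.37, 4.51], [0.17, 1.92], [-2.96, 2.96]. Speed limits (rad/s): [2.39, 2.39, 3.14, 3.14, 3.14, 3.14, 3.14].

INTERFACE

Orientations are given as a unit quaternion [w, x, y, z].
In Python, from cell import env, kin, camera, calibration, job gives the robot as it stands. The module is installed in compiled form; this text tells all that it offers. Calls block until the motion is done:
- env.reach(position, orientation): joint-space move of the TCP to a pose.
- env.movel(position, velocity=0.15, rot=None, stop_force=None): straight line of the TCP; rot=None keeps the orientation; velocity is the mean speed in m/s. With stop_force (N) it stops when the force on the tool has changed by that much, and returns True; else False.
- env.goto_joints(angles): joint-space move.
- env.grip(opening, f_grip=None): finger opening in m; f_grip is the grip in N (None keeps the last); returns when the fingers have stopped.
- env.dwell(seconds).
- kin.inverse_kinematics(position, orientation): joint angles nearest the present ones, or None.
- env.get_state(): the state.
- camera(name): name is "side" or "top" or "wrist"; returns (picture, depth): 480x640x3 uint8, blue, green, red; 480x640 float32, m along the optical axis (not along the pixel's ray), 0 where there is no reading.
- calibration(name): a dict with "fx", "fy", "cx", "cy" (pixels), "k1" (the pictures are not rectified: a ray, as slopes to the right and down, at radius r is drawn at 1 + k1 r^2 times it, then the intrinsics apply), "rvec" (rotation vector, rad) and "tvec" (3), from world to camera coordinates, as OpenCV has them. Camera axes: x right, y down, z forward; pixel columns grow to the right and rows downward; lengths in m; the calibration is good to about 2 mm. A picture is of the moment at which its call begins: read the wrist's pose just before it. calibration takes no time and is no camera call; for the wrist camera it gives the pose at the moment of the call.
A pose or a line that the arm cannot do raises env.PlanningError and nothing moves.
- job.job_done(): hands the job in, once; it reports no verdict.
The state is a dict: "time": time; "qpos": joint angles; "joint_velocities": joint speeds; "joint_torque": joint torques, N m; "tcp_pos": TCP position; "orientation": TCP orientation; "force": force on the tool from outside, world axes, zero at the start; "torque": the same for the moment, N m; "opening": finger opening in m.
Only numpy, scipy, OpenCV 4.12 (cv2) and the standard library are available. Lean on these libraries where they do the work, as an engineer would, in place of code of your own. Each camera call takes 0.05 s, during which the arm holds its last target. There are 200 camera calls.

TASK

Take the stack of amber grading sieves apart from the top down, one piece at a time: lay the wooden lid on the flat cork disc, knob up, then stand the small, the medium and the large sieve, in that order, upright and flat in the catch pan of its own size, without tipping any of them over. Leave the glass vial where it stands.

Things in the scene. Friction and masses are not known exactly. Their poses are not given: they have to be found in the camera images.
- lid_c (a point): Plain wooden lid, a 30 mm round disc 9 mm thick with an upright round knob 15 mm in diameter and 27 mm tall on it (36 mm tall in all); at the start it is the top of the stack. Point: on its axis, 18 mm above its underside; z axis up. Grasp it by the knob.
- sieve_small_c (a point): Small brass sieve, a round drum 40 mm in diameter and 48 mm tall with a perforated plate 4 mm below its rim; second from the top of the stack at the start, where the piece above stands loosely (2 to 4 mm play) in that 4 mm recess. Point: on its axis, 24 mm above its underside; z axis up. Grasp across the outside, in its upper half or at mid height, so that the fingertips stay clear of what it stands in.
- sieve_medium_c (a point): Medium brass sieve, a round drum 52 mm in diameter and 48 mm tall with a perforated plate 4 mm below its rim; third from the top of the stack at the start, where the piece above stands loosely (2 to 4 mm play) in that 4 mm recess. Point: on its axis, 24 mm above its underside; z axis up. Grasp across the outside, in its upper half or at mid height, so that the fingertips stay clear of what it stands in.
- sieve_large_c (a point): Large brass sieve, a round drum 64 mm in diameter and 48 mm tall with a perforated plate 4 mm below its rim; the bottom of the stack at the start, where the piece above stands loosely (2 to 4 mm play) in that 4 mm recess. Point: on its axis, 24 mm above its underside; z axis up. Grasp across the outside, in its upper half or at mid height, so that the fingertips stay clear of what it stands in.
- pan_small: Small round dark steel catch pan, the place of the small sieve, fixed to the table: 64 mm outside diameter, 58 mm inside, floor 3 mm thick, rim 7 mm above the table. Origin: centre of its underside, on the table; z up.
- pan_medium: Medium round dark steel catch pan, the place of the medium sieve, fixed to the table: 76 mm outside diameter, 70 mm inside, floor 3 mm thick, rim 7 mm above the table. Origin: centre of its underside, on the table; z up.
- pan_large: Large round dark steel catch pan, the place of the large sieve, fixed to the table: 88 mm outside diameter, 82 mm inside, floor 3 mm thick, rim 7 mm above the table. Origin: centre of its underside, on the table; z up.
- cork_disc: Flat round cork disc without a rim, the place of the lid, fixed to the table: 60 mm in diameter, 5 mm thick. Origin: centre of its underside, on the table; z up.
- vial: Bystander: upright glass sample vial with a cork, 19 mm in diameter, 48 mm tall; origin at the centre of its underside. Not to be disturbed.
- glass_bowl: Obstacle, fixed: clear glass bowl with a yellow rim, holding amber chips; rim 176 mm in diameter and 71 mm above the table. Origin: on its axis, at table height. Behind it, 0.17 m farther from the robot and 0.05 m to the left, stands a fixed clear plastic tub about 112 mm square and 68 mm tall. Keep the hand clear of both.

How it is judged:
By the outcome, as a careful person would: the job done as asked, in the order asked, and still so for the second after the job is handed in, with the robot touching nothing.
It also fails if it takes over 104 s, if anything falls off the work surface, if the arm or the gripper's body presses on something with over 40 N, if the wrist force passes 120 N, or if a joint passes its speed limit or range.

## Working session

There is one attempt and no reset: what is moved stays moved. The work goes in short steps, each a Python script; the robot and the scene stay as the last script left them, time stands still between calls to the robot, and variables do not carry over. Pictures are saved under pics/ and viewed, about 12 in all and at most 16, crops included, and the job is handed in when it is done.

```bash
mkdir -p pics; python3 - <<'E'
from cell import env,camera,calibration
import cv2,numpy as np
for n in("top","side","wrist"):
    c=calibration(n);p,d=camera(n);cv2.imwrite(f"pics/{n}0.png",p);np.savez(f"{n}0.npz",p=p,d=d,**c)
    R=cv2.Rodrigues(np.array(c["rvec"],float))[0];print(n,c["fx"],c["k1"],(-R.T@np.array(c["tvec"]).ravel()).round(3),R[2].round(2),(d>0).mean())
print(env.get_state()["time"],env.get_state()["orientation"])
E
```

```text
top 453.31536413281793 -0.09930653222527515 [ 0.412 -0.003  1.069] [ 0.12 -0.03 -0.99] 0.9960026041666666
side 555.9275384772021 -0.076393550046182 [ 0.512 -0.76   0.628] [-0.01  0.82 -0.57] 0.996162109375
wrist 344.7665476489745 -0.03804310591086519 [ 0.231 -0.638  0.373] [-0.3  -0.07 -0.95] 0.995908203125
0.15 [-6.76113867e-04  9.93231058e-01  1.16153314e-01 -1.28322108e-04]
```

View pics/top0.png

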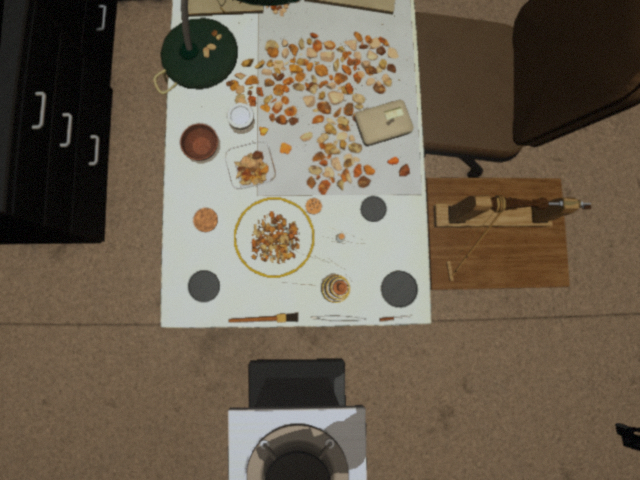

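View pics/side0.png

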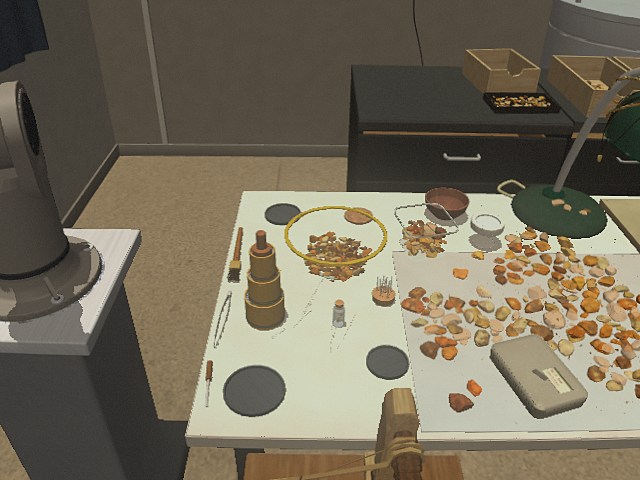

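Top view: stack at (336,288), vial (340,238), pans at (399,289), (204,286) and (374,209), bare cork at (205,219) (the disc at (314,206) has pins in it), bowl at (274,237). The side view agrees.

```bash
cat > h.py <<'E'
import cv2,numpy as np
def prep(c):
    K=np.array([[c["fx"],0,c["cx"]],[0,c["fy"],c["cy"]],[0,0,1]],float);D=np.array([c["k1"],0,0,0],float)
    R=cv2.Rodrigues(np.array(c["rvec"],float))[0];t=np.array(c["tvec"],float).ravel();return K,D,R,t
def rays(c,uv):
    K,D,R,t=prep(c);n=cv2.undistortPoints(np.array(uv,float).reshape(-1,1,2),K,D)[:,0]
    return -R.T@t,np.c_[n,np.ones(len(n))]@R
def plane(c,uv,z):
    o,r=rays(c,uv);return o+r*((z-o[2])/r[:,2])[:,None]
def cloud(c,d):
    v,u=np.mgrid[0:480,0:640];o,r=rays(c,np.c_[u.ravel(),v.ravel()]);P=o+r*d.reshape(-1,1);P[d.ravel()==0]=np.nan;return P.reshape(480,640,3)
def ring(c,mask,z,near):
    # circle from the contour nearest pixel 'near', cast on plane z
    cs=cv2.findContours(mask.astype(np.uint8),cv2.RETR_EXTERNAL,cv2.CHAIN_APPROX_NONE)[0]
    cs=[k for k in cs if cv2.contourArea(k)>60]
    k=min(cs,key=lambda k:np.hypot(*(k[:,0].mean(0)-near)))
    P=plane(c,k[:,0],z);ce,r=cv2.minEnclosingCircle(P[:,:2].astype(np.float32)*1000)
    return np.r_[P[:,:2].mean(0),ce[0]/1000,ce[1]/1000,2*r/1000].round(4)
E
python3 - <<'E'
from h import *
T=dict(np.load("top0.npz"));S=dict(np.load("side0.npz"))
dark=lambda p:(p.max(2)<95)&(p.max(2).astype(int)-p.min(2)<25)
for n,C,pts in(("top",T,[(399,289),(204,286),(374,209)]),("side",S,[(254,390),(283,214),(387,362)])):
    for q in pts: print(n,"pan",q,ring(C,dark(C["p"]),.005,q))
h=cv2.cvtColor(T["p"],cv2.COLOR_BGR2HSV);m=(h[...,1]>70)
for q in[(205,219),(314,206)]:print("cork",ring(T,m,.005,q))
print("bowl rim",ring(T,m,.071,(274,237)))
for n,C in(("top",T),("side",S)):
    P=cloud(C,C["d"])
    q=P[(P[...,0]>.38)&(P[...,0]<.95)&(abs(P[...,1])<.35)]
    print(n,"table z",np.median(q[...,2]))
    b=(abs(P[...,0]-.48)<.12)&(abs(P[...,1]+.08)<.09)
    for lo,hi in((.165,.19),(.14,.16),(.085,.135),(.035,.09)):
        q=P[b&(P[...,2]>lo)&(P[...,2]<hi)]
        if len(q):print(lo,len(q),q.min(0).round(3),q.max(0).round(3),np.median(q,0).round(3))
print(plane(T,[(336,288),(340,238)],.18).round(3),plane(T,[(340,238)],.048).round(3),plane(S,[(261,236),(339,303)],.18)[:1].round(3),plane(S,[(339,302)],.048).round(3))
a=cv2.resize(T["p"][180:330,180:430],None,fx=3,fy=3);cv2.imwrite("pics/crop.png",a)
E
```

```text
top pan (399, 289) [ 0.4235 -0.2457  0.4236 -0.2453  0.085 ]
top pan (204, 286) [0.4367 0.2138 0.4369 0.214  0.0726]
top pan (374, 209) [ 0.6157 -0.1896  0.6164 -0.1891  0.0604]
side pan (254, 390) [ 0.4236 -0.2473  0.4235 -0.2463  0.0901]
side pan (283, 214) [0.4333 0.2154 0.4352 0.2135 0.0816]
side pan (387, 362) [ 0.6159 -0.1908  0.6159 -0.1905  0.0668]
cork [0.5931 0.2121 0.5933 0.2121 0.058 ]
cork [ 0.6238 -0.0459  0.6236 -0.0459  0.0394]
bowl rim [0.5411 0.0456 0.5419 0.0456 0.1815]
top table z 0.0015555712539088162
0.165 39 [ 0.421 -0.1    0.165] [ 0.433 -0.086  0.17 ] [ 0.427 -0.092  0.167]
0.14 80 [ 0.413 -0.107  0.14 ] [ 0.444 -0.078  0.158] [ 0.428 -0.091  0.141]
0.085 222 [ 0.402 -0.117  0.085] [ 0.452 -0.067  0.135] [ 0.425 -0.084  0.092]
0.035 571 [ 0.396 -0.124  0.035] [0.6  0.01 0.09] [ 0.478 -0.061  0.07 ]
side table z 0.0028016960332940544
0.165 59 [ 0.419 -0.1    0.165] [ 0.433 -0.088  0.171] [ 0.427 -0.095  0.168]
0.14 222 [ 0.411 -0.107  0.14 ] [ 0.44 -0.08  0.16] [ 0.428 -0.098  0.143]
0.085 864 [ 0.403 -0.119  0.085] [ 0.452 -0.076  0.135] [ 0.429 -0.109  0.106]
0.035 1634 [ 0.396 -0.126  0.035] [0.6  0.01 0.09] [ 0.443 -0.11   0.063]
[[ 0.425 -0.081  0.18 ]
 [ 0.523 -0.091  0.18 ]] [[ 0.54  -0.104  0.048]] [[ 0.431 -0.119  0.18 ]] [[ 0.545 -0.107  0.048]]
```

View pics/crop.png

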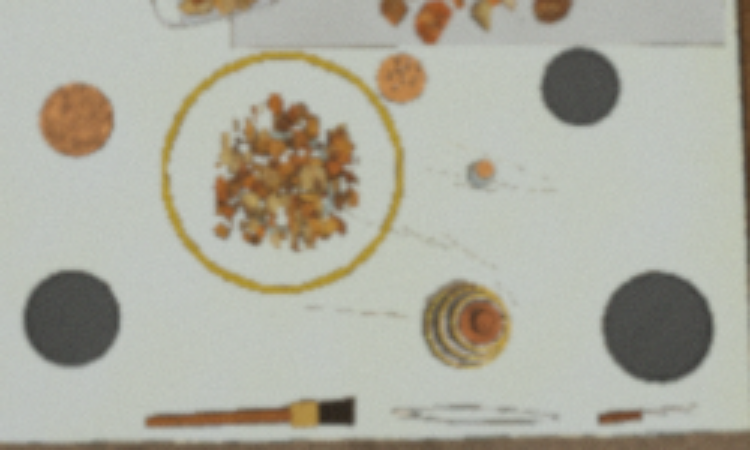

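View pics/wrist0.png

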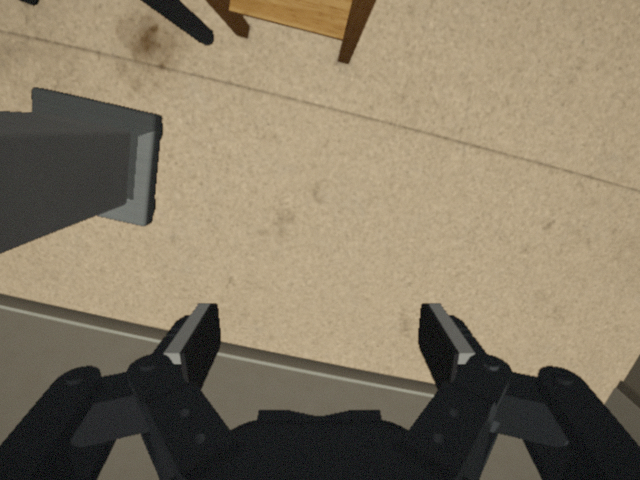

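Stack axis is about (0.427,-0.093) and its top at 0.168 m, as the piece heights require. Top and side agree within about 2 mm on the pans and vial. Next I check reach for every pose and go above the stack for a close look.

```bash
cat >> h.py <<'E'
Q=[0,1,0,0]
ST=(.4275,-.0935)
PL=dict(lid=(.593,.212),small=(.616,-.190),medium=(.436,.214),large=(.4235,-.246))
E
python3 - <<'E'
from h import *
from cell import env,kin,camera,calibration
for n,(x,y) in [("st",ST)]+list(PL.items()):
    for z in(.088,.3):
        j=kin.inverse_kinematics([x,y,z],Q);print(n,z,None if j is None else np.round(j,2))
env.reach([*ST,.27],Q)
c=calibration("wrist");p,d=camera("wrist");cv2.imwrite("pics/w1.png",p);np.savez("w1.npz",p=p,d=d,**c)
P=cloud(c,d)
for lo,hi in((.163,.175),(.137,.146),(.125,.136),(.08,.092),(.036,.048)):
    q=P[(abs(P[...,0]-ST[0])<.06)&(abs(P[...,1]-ST[1])<.045)&(P[...,2]>lo)&(P[...,2]<hi)]
    if len(q):
        a=np.percentile(q,[1,99],axis=0);print(lo,len(q),a.round(4)[:,:2].tolist(),a.mean(0).round(4))
s=env.get_state();print(s["time"],s["tcp_pos"],s["qpos"])
E
```

```text
st 0.088 [ 0.27  0.47 -0.23  2.25  0.24  0.45 -1.73]
st 0.3 [ 0.5   0.12 -0.45  2.07  0.06  0.96 -1.56]
lid 0.088 [-0.12  0.71 -0.45  1.78  0.43  0.75 -2.36]
lid 0.3 [ 0.14  0.53 -0.82  1.63  0.42  1.16 -2.35]
small 0.088 [ 0.32  0.69 -0.17  1.76  0.16  0.71 -1.5 ]
small 0.3 [ 0.38  0.44 -0.25  1.62  0.12  1.09 -1.47]
medium 0.088 [-0.06  0.59 -0.64  2.12  0.61  0.62 -2.71]
medium 0.3 [ 0.44  0.43 -1.27  1.94  0.47  1.11 -2.59]
large 0.088 [ 0.5   0.51 -0.12  2.14  0.13  0.5  -1.29]
large 0.3 [ 0.58  0.19 -0.21  1.98  0.05  0.98 -1.22]
0.163 555 [[0.4208, -0.0974], [0.4341, -0.0841]] [ 0.4274 -0.0907  0.1663]
0.137 1076 [[0.4165, -0.1047], [0.4416, -0.0762]] [ 0.4291 -0.0905  0.1411]
0.125 969 [[0.4114, -0.11], [0.4467, -0.072]] [ 0.4291 -0.091   0.1308]
0.08 808 [[0.4203, -0.1154], [0.4528, -0.0663]] [ 0.4366 -0.0909  0.0862]
0.036 610 [[0.4205, -0.1209], [0.4577, -0.0594]] [ 0.4391 -0.0902  0.0424]
2.4417 [ 0.42765521 -0.09422911  0.27005493] [ 0.47726211  0.15549125 -0.43742572  2.1079031   0.08430267  0.89415997
 -1.58050975]
```

View pics/w1.png

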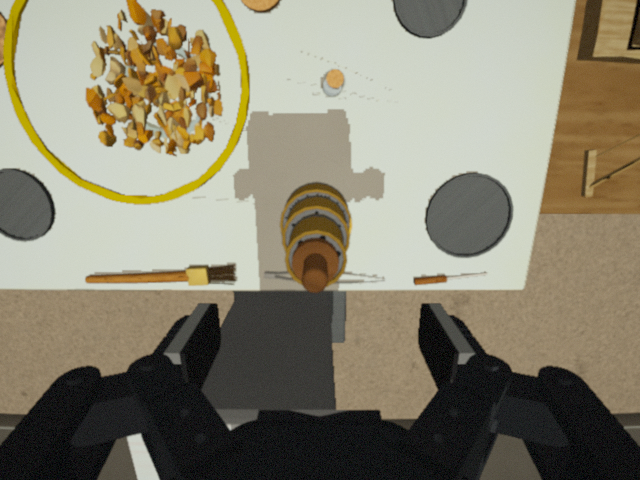

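The wrist view shows the knob at (316,280) and the finger midline at u=319, so the knob is about 1.7 mm to +y. The gripper-relative estimate is y=-0.092, which lies between the cameras' values. The vial is at (333,80). Taking the lid now.

```bash
cat >> h.py <<'E'
def piece(name,tip,base,floor,sx,sy,lift,f=40,pre=.085,post=.02):
    """tip: fingertip height above underside; base: underside z now; floor: target underside z"""
    from cell import env
    x,y=PL[name];L=env.nose_length;zg=base+tip+L
    if env.get_state()["opening"]<pre-.005 or pre<.08: env.grip(pre,f)
    env.movel([sx,sy,zg+.05],.2); env.movel([sx,sy,zg],.08)
    env.grip(0.0,f); w=env.get_state()["opening"]
    env.movel([sx,sy,zg+.025],.05)
    zt=lift+tip+L
    if zt>zg+.03: env.movel([sx,sy,zt],.2)
    zt=max(zt,zg+.025)
    w2=env.get_state()["opening"]
    env.movel([x,y,zt],.22)
    zp=floor+tip+L
    env.movel([x,y,zp+.012],.15)
    hit=env.movel([x,y,zp-.003],.02,stop_force=4)
    s=env.get_state();print(name,"open",w,w2,s["opening"],"hit",hit,"z-err",s["tcp_pos"][2]-zp,"t",s["time"])
    env.grip(w+post); env.movel([x,y,zp+.075],.15)
def look(cam,fn):
    from cell import env,camera,calibration
    c=calibration(cam);p,d=camera(cam);cv2.imwrite(f"pics/{fn}.png",p);np.savez(fn+".npz",p=p,d=d,**c)
    print(env.get_state()["time"]);return c,p,d
E
python3 - <<'E'
from h import *
from cell import env
piece("lid",.012,.132,.005,.4275,-.092,.14,f=30,pre=.05)
env.grip(.085)
env.movel([.48,-.0,.24],.25)
look("side","s1")
E
```

```text
lid open 0.013865655586342637 0.013846375181702834 0.013701912607536946 hit True z-err 0.0005741266219254221 t 8.3583
11.1
```

View pics/s1.png

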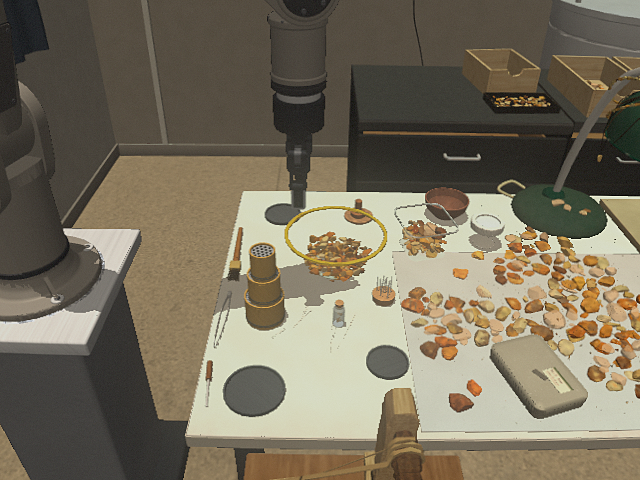

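The lid stands knob up on the cork (358,210), and the rest of the stack is intact. Next, the small sieve.

```bash
python3 - <<'E'
from h import *
from cell import env
piece("small",.016,.088,.003,.4285,-.0922,.11,f=40,pre=.085)
env.grip(.085)
env.movel([.4285,-.0922,.25],.25)
c,p,d=look("wrist","w2");P=cloud(c,d)
for lo,hi in((.08,.095),(.036,.05)):
    q=P[(abs(P[...,0]-ST[0])<.06)&(abs(P[...,1]-ST[1])<.045)&(P[...,2]>lo)&(P[...,2]<hi)]
    a=np.percentile(q,[1,99],axis=0);print(lo,len(q),a.round(4)[:,:2].tolist(),a.mean(0).round(4))
q=P[(abs(P[...,0]-.616)<.05)&(abs(P[...,1]+.19)<.05)&(P[...,2]>.042)]
if len(q):print(len(q),np.percentile(q,[1,99],axis=0).round(4))
E
```

```text
small open 0.03855190435777566 0.0389705249116568 0.038884824497377284 hit True z-err 0.0005761245283711497 t 16.1917
18.6667
0.08 4165 [[0.4035, -0.1144], [0.4524, -0.0667]] [ 0.4279 -0.0906  0.0877]
0.036 876 [[0.4204, -0.1212], [0.4577, -0.0592]] [ 0.4391 -0.0902  0.0432]
52 [[ 0.5939 -0.1958  0.0423]
 [ 0.5958 -0.182   0.0487]]
```

View pics/w2.png

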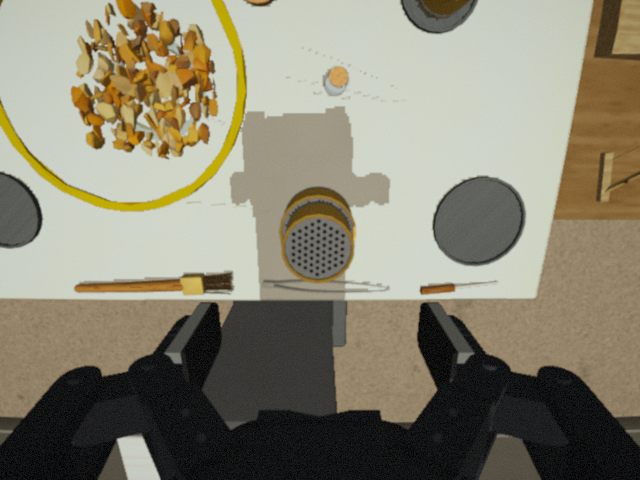

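The medium sieve sits at (318,247), on the finger midline, and the small one stands in its pan at the top edge (445,0). Next, the medium sieve.

```bash
python3 - <<'E'
from h import *
from cell import env
piece("medium",.013,.044,.003,.428,-.0922,.11,f=40,pre=.085)
env.grip(.085)
env.movel([.428,-.0922,.22],.25)
look("wrist","w3");look("side","s3")
c,p,d=[*look("wrist","w3")];P=cloud(c,d)
q=P[(abs(P[...,0]-ST[0])<.06)&(abs(P[...,1]-ST[1])<.045)&(P[...,2]>.036)&(P[...,2]<.055)]
a=np.percentile(q,[1,99],axis=0);print(len(q),a.round(4).tolist(),a.mean(0).round(4))
cv2.imwrite("pics/c3.png",np.hstack([cv2.resize(cv2.imread("pics/w3.png"),(400,300)),cv2.resize(cv2.imread("pics/s3.png")[170:440,190:550],(400,300))]))
E
```

```text
medium open 0.05081201059694213 0.050511295047313755 0.05084345822249338 hit True z-err 0.0006009519973406707 t 24.275
27.0
27.05
27.1
5627 [[0.3967, -0.1198, 0.0397], [0.4571, -0.0608, 0.0488]] [ 0.4269 -0.0903  0.0443]
```

View pics/c3.png

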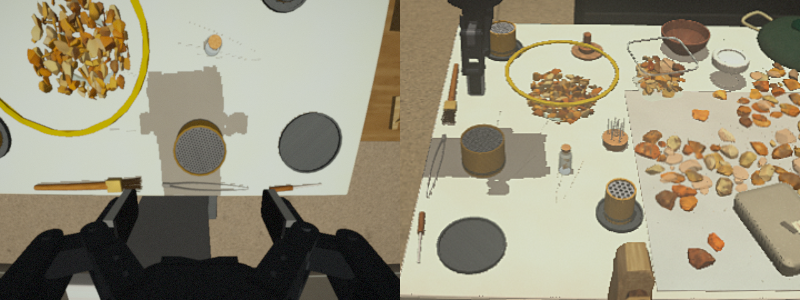

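The medium and small sieves are in their pans (502,40 and 620,205 in the right half), and the large one is centred under the hand (200,147 in the left half). Next, the large sieve, then a final check.

```bash
python3 - <<'E'
from h import *
from cell import env
piece("large",.013,.0,.003,.427,-.0918,.05,f=45,pre=.085)
env.grip(.085)
env.movel([.45,-.05,.32],.25)
c,p,d=look("side","s4");P=cloud(c,d)
for n,h in(("lid",.041),("small",.051),("medium",.051),("large",.051)):
    x,y=PL[n];q=P[(abs(P[...,0]-x)<.045)&(abs(P[...,1]-y)<.045)&(abs(P[...,2]-h)<.006)]
    if len(q):a=np.percentile(q,[1,99],axis=0);print(n,PL[n],len(q),"mid",a.mean(0).round(4),"size",(a[1]-a[0]).round(3))
print("vial",plane(c,[(339,302)],.048).round(3))
c,p,d=look("top","t4");
cv2.imwrite("pics/c4.png",np.hstack([cv2.resize(cv2.imread("pics/s4.png")[170:440,190:550],(400,300)),cv2.resize(p[180:330,180:430],(400,240)).copy() if 0 else cv2.resize(p[170:335,190:430],(400,300))]))
E
```

```text
large open 0.062156447535812454 0.06219454790865038 0.06221950733710791 hit True z-err 0.0008602737034417024 t 31.5333
33.9417
lid (0.593, 0.212) 38 mid [0.5914 0.2082 0.0395] size [0.013 0.014 0.009]
small (0.616, -0.19) 496 mid [ 0.614  -0.1913  0.0492] size [0.038 0.038 0.007]
medium (0.436, 0.214) 323 mid [0.4348 0.2119 0.0495] size [0.048 0.052 0.008]
large (0.4235, -0.246) 1431 mid [ 0.4228 -0.2471  0.0493] size [0.06  0.061 0.008]
vial [[ 0.545 -0.107  0.048]]
33.9917
```

View pics/c4.png

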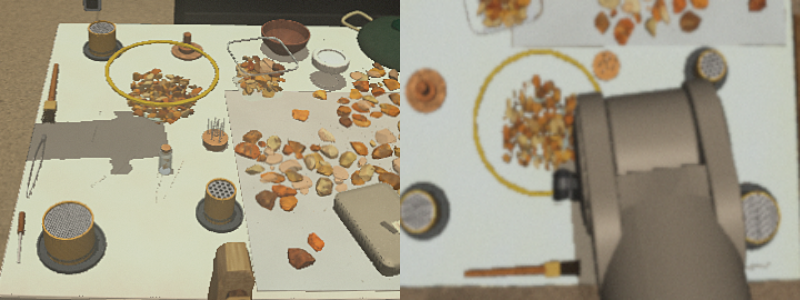

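View pics/s4.png

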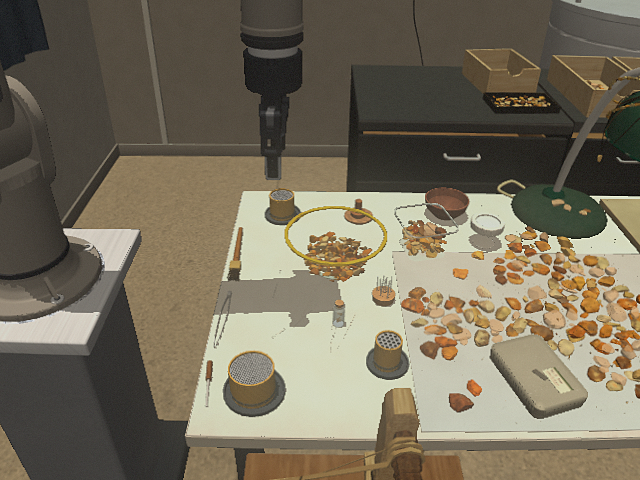

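All three sieves stand upright and centred in their own pans, at (251,380), (388,350) and (282,205). The lid is on the cork (358,210), the vial is unmoved at (339,312), and the hand is clear.

```bash
python3 -c "
from cell import job;job.job_done()"
```

```text
the job is handed in; nothing more can be done
```

The stack is apart and the job is handed in, at about 34 s on the robot's clock. The lid went knob up on the cork disc, then the small, medium and large sieves each went into the pan of their own size.

- **Placing:** every piece was lowered until it made contact. All four contacts came within 1 mm of the expected height.
- **Final check:** in the side camera, the sieves sit within about 2.5 mm of their pan centres and the lid within about 4 mm of the cork's centre. Each piece's top is at the height expected for standing flat.
- **Vial:** it stands in the same place in the pictures before and after. I judged that by eye and did not measure its position again.
- **Disagreement:** the wrist camera read about 2 to 3 mm more to the left than the other cameras. I used a value between them, centred on the fingers, and every grasp held.
- **Top view:** the arm hid part of the last overhead picture, including the vial and most of the large sieve. For those two the final check rests on the side camera alone.

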